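# Switch off the dessert warming tray and swing it home

## Task

Shut down the long dessert warming tray: first flip all four of its levers over to off by dragging along the row towards the tray's round nose. Stand whichever of the small things (cup stack, small ring cutter or timer) is in the way upright on the worktop clear of the tray's path, then push the tray near its free end, turning it about the nose that stays in its shoe, until its long back edge lies flush along the guide rail. Do not lift the tray or let it touch the thing in the way, keep its two filled cups standing on it, and leave the other things where they are.

Things in the scene. Friction and masses are not known exactly. Their poses are not given: they have to be found in the camera images.
- dock: fixed bare aluminium guide rail, 30 mm high, with a U-shaped shoe at one end. Origin on the worktop at the pivot centre inside the shoe; x runs along the rail away from the shoe, y across to the rail (away from the robot), z up. The rail's front face is y = 62 mm, x = 55 to 340; it is 18 mm thick. The shoe blocks reach from x = -45, y = -44
- shoe (a point): the pivot centre, same point as the dock's origin. The shoe holds the tray's nose with 2.5 mm play: behind (y = 24.5 mm), at the end (x = -24.5) and in front (y = -24.5, up to x = 2); it is open along the dock's +x. World x 0.45 to 0.70, y -0.33 to 0.33 holds nothing but the things listed here
- tray: loose stainless warming tray, 0.7 to 1.1 kg. Origin on its underside at the centre of its round nose (radius 22 mm); x runs to its free end, y to its back edge, z up. Slab x = 50 to 320, y = -60 to 60, 22 mm high, on a 24 mm wide neck; a rim round the cup deck (y = -10 to 60) reaches 28 mm. Starts turned 0.38 to 0.62 rad clockwise from home, free end nearer the robot; home is x parallel to the dock's x
- tray_end_back (a point): the tray's back edge at the free end, tray frame (320, 60, 11) mm
- tray_near_back (a point): the tray's back edge at the nose end, tray frame (50, 60, 11) mm
- lever_0 (a joint): flip lever, number 0 of 0 to 3 counted from the nose; hinge at tray (95, -42, 26) mm. A 6 mm rod; ball end of radius 4 mm centred 26 mm from the hinge. 0 = on, leaning 0.35 rad to the free end; 1.45 rad = off, leaning 1.1 rad to the nose. Its top is 54 mm above the worktop at on, 56 upright, 42 at off. Swings loosely (0.1 N) along the tray and falls by itself past upright
- lever_1 (a joint): flip lever, number 1 of 0 to 3 counted from the nose; hinge at tray (150, -42, 26) mm. A 6 mm rod; ball end of radius 4 mm centred 26 mm from the hinge. 0 = on, leaning 0.35 rad to the free end; 1.45 rad = off, leaning 1.1 rad to the nose. Its top is 54 mm above the worktop at on, 56 upright, 42 at off. Swings loosely (0.1 N) along the tray and falls by itself past upright
- lever_2 (a joint): flip lever, number 2 of 0 to 3 counted from the nose; hinge at tray (205, -42, 26) mm. A 6 mm rod; ball end of radius 4 mm centred 26 mm from the hinge. 0 = on, leaning 0.35 rad to the free end; 1.45 rad = off, leaning 1.1 rad to the nose. Its top is 54 mm above the worktop at on, 56 upright, 42 at off. Swings loosely (0.1 N) along the tray and falls by itself past upright
- lever_3 (a joint): flip lever, number 3 of 0 to 3 counted from the nose; hinge at tray (260, -42, 26) mm. A 6 mm rod; ball end of radius 4 mm centred 26 mm from the hinge. 0 = on, leaning 0.35 rad to the free end; 1.45 rad = off, leaning 1.1 rad to the nose. Its top is 54 mm above the worktop at on, 56 upright, 42 at off. Swings loosely (0.1 N) along the tray and falls by itself past upright
- cup_a: filled paper dessert cup standing on the tray's deck nearer the nose, 59 mm across, 44 mm high; origin at the centre of its base, z up
- cup_b: filled paper dessert cup standing on the tray's deck nearer the free end, 59 mm across, 45 mm high; origin at the centre of its base, z up
- cup_sleeve: upright stack of empty paper cups, 60 mm across, 86 mm high, 60 g; origin at the centre of its base, z up. It, the small ring cutter and the timer change places: one stands between tray and rail, one beyond the free end, one in front of the tray
- ring_cutter_1: small steel ring cutter, 55 mm across, 31 mm high, 40 g, grasped across the outside; origin at the centre of its base, z up
- kitchen_timer: round white kitchen timer, 68 mm across and 43 mm high, with a grip bar on top from 42 to 57 mm height, 34 mm along its x and 42 mm along its y, 140 g; origin at the centre of its base, z up
- ring_cutter_0: big steel ring cutter, 71 mm across, 36 mm high, in front of the shoe; origin at the centre of its base; a bystander
- flour_shaker: steel flour shaker, 69 mm across, 106 mm high, in front of and beyond the tray's free end; origin at the centre of its base; a bystander
- squeeze_bottle: squeeze bottle with pointed nozzle, 59 mm across, 172 mm high, beside the shoe; origin at the centre of its base; a bystander
There are look-alikes about, which are no part of the job. What is shaped like the ring_cutter_1 but green or pink is not meant. Leave any purple look-alike of the cup_sleeve alone.

How it is judged:
By the outcome, as a careful person would: the job done as asked, in the order asked, and still so for the second after the job is handed in, with the robot touching nothing.
It also fails if it takes over 67 s, if anything falls off the work surface, if the arm or the gripper's body presses on something with over 40 N, if the wrist force passes 120 N, or if a joint passes its speed limit or range.

## Robot

A 6-joint arm with a two-finger parallel gripper is mounted at the origin on a cart in front of the work surface, level with it; the furniture and walls round the work are solid. World frame = base frame: x ahead of the robot, y to its left, z up, the work surface at z = 0. Lengths are in m, angles in rad, forces in N, time in s.
With the tool pointing down it reaches from about 0.25 to 0.725 m from the base axis. Payload 9.7 kg.
Tool frame: the origin (TCP) lies midway between the tips of the shut fingers; the grasp point (between the pads) lies 19 mm behind it; z points along the fingers, y is the line along which they close (so a half turn about z gives the same grasp; the last joint's range is limited). The gripper opens to 85 mm and grips with 20 to 120 N. Pads are 22 mm wide; open, the fingers measure 114 mm over their backs; the gripper's body (76 mm by 85 mm) begins 54 mm behind the grasp point. The pads swing forward as they close: fully open they stand 13 mm farther back than shut.
Start: joints at [1.19, 0.087, 0.176, 1.66, 0, 1.571], TCP at [0.204, 0.511, 0.231] pointing down, gripper open.
Joint ranges: [-3.13, 3.13], [-0.85, 1.81], [-1.15, 1.24], [-2.2, 2.28], [-1.44, 1.52], [-3.14, 3.14]. Speed limits (rad/s): [2.22, 2.22, 2.57, 3.14, 3.14, 3.14].

## Interface

Orientations are given as a rotation vector (axis times angle).
In Python, from plant import arm, cams gives the robot as it stands.
- The arm moves only by the tool step_arm, never from a script. Its argument "increments" is a list of rows, each a list of 2 entries, a list of its own where there are three numbers: the shift along the tool's x, y, z in m, then the turn, a rotation vector about the tool's x, y, z in rad. A call has 1 to 12 rows; each row shifts and turns the commanded pose from where the row before left it, along the tool's axes as they then stand; what a row does not reach is not made up. A row lasts 1/12 s, in which the tool goes at most 41.7 mm and 7.16 degrees, less where a joint would pass 70% of its speed; a pose out of reach is approached as far as the arm can. A call with a gripper value outside its range is refused whole. "jaw" is the finger opening in m, from 0 to 0.0854, set as the call begins (left out, the last holds). The fingers move at their own pace and stop on an object; "squeeze" is the grip in N (left out, the last holds). Time passes only in rows, so rows that do not move let the fingers close. It gives the time, the measured TCP pose, the force, the opening and the grip force at its end, in the units of the state.
- arm.sense(): the state, without advancing time (a new reading comes with each control period).
- cams.camera(name): name is "scene" or "side" or "wrist"; returns a dict with "image" (384x512x3 uint8, blue, green, red), "camera_matrix" (3x3 intrinsics, pixels), "extrinsics" (4x4, takes a point from camera to world coordinates); the wrist camera has in their place "tool_from_camera" (4x4, takes a point from camera to tool coordinates, whose origin is the TCP and whose axes are the flange's). Camera axes: x right, y down, z forward; pixel columns grow to the right and rows downward; lengths in m; the calibration is good to about 2 mm. A picture is of the moment at which its call begins: read the wrist's pose just before it. There is no depth.
- arm.hand_in(): hands the job in; it is judged then, once.
The state is a dict: "t": time; "joint_pos": joint angles; "qvel": joint speeds; "tau": joint torques, N m; "eef_pos": TCP position; "tcp_rot": TCP orientation; "contact_force": force on the tool from outside, world axes, zero at the start; "torque": the same for the moment, N m; "opening": opening from 0.0 (shut) to 1.0 (fully open); "finger_force": force on a finger pad.
Only numpy, scipy, OpenCV 4.12 (cv2) and the standard library are available. Lean on these libraries where they do the work, as an engineer would, in place of code of your own. Each camera call takes 0.05 s, during which the arm holds its last target. There are 200 camera calls.

## Working session

There is one attempt and no reset: what is moved stays moved. The work goes in short steps, Python scripts to look and compute and a tool call to move; the robot and the scene stay as the last step left them, time stands still between calls to the robot, and variables do not carry over. Pictures are saved under pics/ and viewed, at most 10 in all, crops included, and the job is handed in when it is done.

Besides the shell and the picture viewer there is one more tool, called after "Call:" as name([rows], argument=value, ...), one row to a line, values as JSON. step_arm: Moves the arm, as the interface text tells. Its arguments: {"type":"object","properties":{"increments":{"type":"array","items":{"type":"array"}},"jaw":{"type":"number"},"squeeze":{"type":"number"}},"required":["increments"]}

```bash
ls; mkdir -p pics; python3 - <<'E'
from plant import arm,cams
import cv2,numpy as np
s=arm.sense();print({k:np.round(v,3) for k,v in s.items()})
for n in("scene","side"):
    c=cams.camera(n);cv2.imwrite(f"pics/{n}0.png",c["image"]);np.savez(f"{n}.npz",K=c["camera_matrix"],T=c["extrinsics"],im=c["image"])
    print(n,np.round(c["camera_matrix"],1).tolist(),np.round(c["extrinsics"],3).tolist())
c=cams.camera("wrist");print(np.round(c["camera_matrix"],1).tolist(),np.round(c["tool_from_camera"],3).tolist())
E
```

```text
pics
{'t': np.float64(0.0), 'joint_pos': array([1.19 , 0.087, 0.175, 1.66 , 0.   , 1.571]), 'qvel': array([-0.001, -0.002,  0.001,  0.   , -0.001,  0.   ]), 'tau': array([-1.0000e-03, -5.2039e+01,  4.6480e+01,  1.6000e-02, -0.0000e+00,
       -0.0000e+00]), 'eef_pos': array([0.204, 0.51 , 0.231]), 'tcp_rot': array([-5.950e-01, -3.085e+00,  2.000e-03]), 'contact_force': array([-0.414,  0.009,  0.605]), 'torque': array([-0.003,  0.028, -0.004]), 'finger_force': np.float64(0.0), 'opening': np.float64(0.999)}
scene [[422.8, 0.0, 267.9], [0.0, 422.8, 183.3], [0.0, 0.0, 1.0]] [[0.865, -0.187, 0.466, -0.063], [-0.501, -0.363, 0.785, -1.024], [0.022, -0.913, -0.408, 0.614], [0.0, 0.0, 0.0, 1.0]]
side [[382.4, 0.0, 254.7], [0.0, 382.4, 184.9], [0.0, 0.0, 1.0]] [[-0.999, 0.019, -0.028, 0.594], [0.034, 0.409, -0.912, 1.11], [-0.005, -0.912, -0.41, 0.523], [0.0, 0.0, 0.0, 1.0]]
[[273.5, 0.0, 259.2], [0.0, 273.5, 192.3], [0.0, 0.0, 1.0]] [[-0.0, -0.961, -0.276, 0.07], [1.0, -0.001, 0.001, 0.001], [-0.001, -0.276, 0.961, -0.142], [0.0, 0.0, 0.0, 1.0]]
```

View pics/scene0.png

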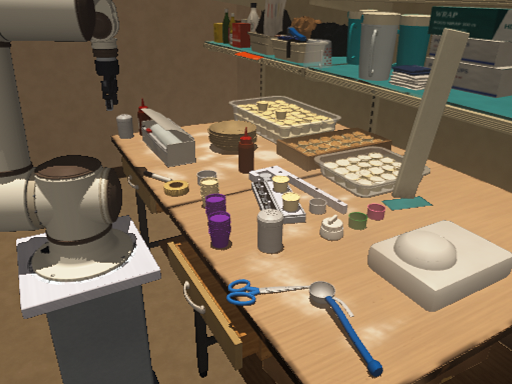

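View pics/side0.png

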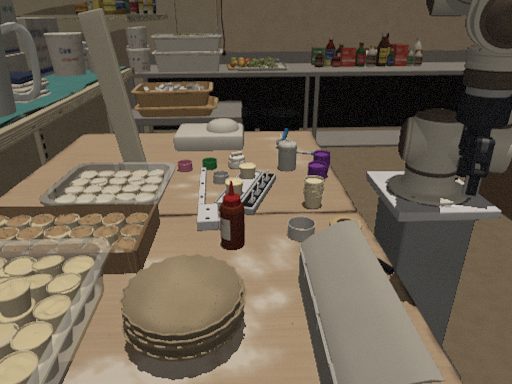

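Scene view: the rail runs from about (255,172) to (343,206). The tray has its levers around (265,195), with cups at (281,184) and (291,202). A steel ring cutter at (318,206) stands between tray and rail. The timer is at (332,228) and the cup stack at (210,190). Next I'll zoom in on both views.

```bash
python3 - <<'E'
import cv2,numpy as np
a=cv2.imread("pics/scene0.png")[155:255,190:390];b=cv2.imread("pics/side0.png")[140:250,160:340]
a=cv2.resize(a,(800,400),interpolation=cv2.INTER_CUBIC)
cv2.imwrite("pics/z1.png",a);cv2.imwrite("pics/z2.png",cv2.resize(b,(800,489),interpolation=cv2.INTER_CUBIC))
E
```

```text
(no output)
```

View pics/z1.png

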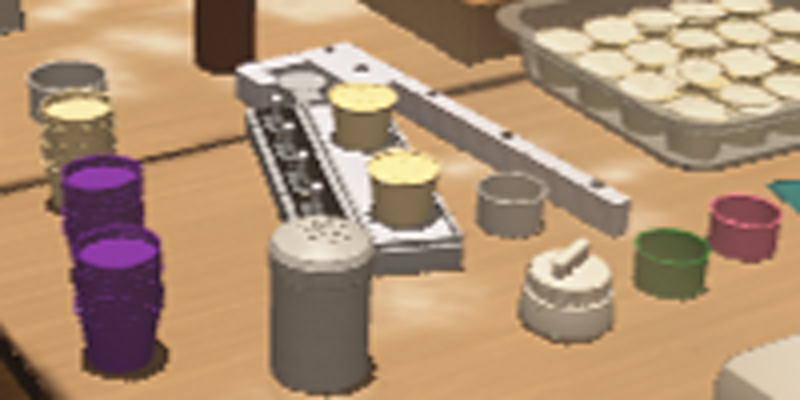

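View pics/z2.png

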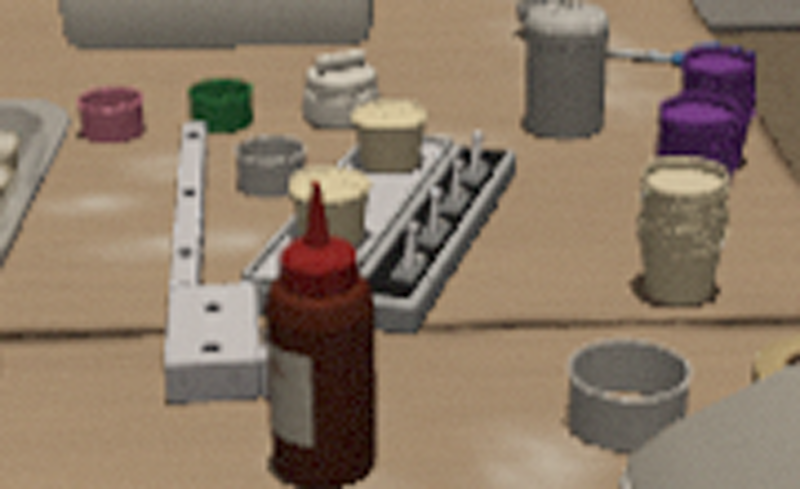

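```bash
cat > h.py <<'E'
import numpy as np
from scipy.spatial.transform import Rotation as R
V={n:np.load(f"{n}.npz") for n in("scene","side")}
def ray(n,u,v,z):
    K,T=V[n]["K"],V[n]["T"];d=T[:3,:3]@np.linalg.solve(K,[u,v,1]);return T[:3,3]+d*(z-T[2,3])/d[2]
def z1(u,v,z): return np.round(ray("scene",190+(u-1.5)/4,155+(v-1.5)/4,z)*1e3,0)
def z2(u,v,z): return np.round(ray("side",160+(u-1.7)/4.444,140+(v-1.7)/4.444,z)*1e3,0)
E
python3 - <<'E'
from h import *
for l,f,u,v,z in [
("railend far top",z1,630,205,.03),("railend near(front) top",z1,608,213,.03),("railfront mid top",z1,430,97,.03),
("railend outer",z2,182,123,.03),("railend front",z2,207,123,.03),("railfront shoe",z2,200,284,.03),
("shoe corner outer top",z2,167,368,.03),("shoe corner near",z1,238,70,.03),("shoe far corner",z1,350,45,.03),
("tray free back corner",z1,463,240,.022),("tray free front",z2,515,152,.022),("tray near front",z2,417,310,.022),
("traynear front z1",z1,248,115,.022),("tray near back",z2,245,275,.022),
("lev3 ball",z2,478,135,.05),("lev2",z2,458,163,.05),("lev1",z2,436,191,.05),("lev0",z2,411,230,.05),
("ring base",z1,511,223,.0),("ring top",z1,511,187,.031),("ring top2",z2,271,151,.031),
("cupA top",z1,363,97,.066),("cupB top",z1,404,167,.067),("cupA",z2,330,185,.066),("cupB",z2,390,112,.067),
("timer",z1,568,275,.043),("sleeve",z1,78,107,.086),("sleeve",z2,685,180,.086),("big ring",z2,630,370,.036),
("shaker",z1,320,245,.1),("bottle",z2,317,190,.172),("green",z1,672,247,.031),("pink",z1,745,212,.031)]:
    print(l,f(u,v,z)[:2])
E
```

```text
railend far top [ 733. -157.]
railend near(front) top [ 709. -160.]
railfront mid top [712.  85.]
railend outer [ 744. -146.]
railend front [ 725. -145.]
railfront shoe [706. 136.]
shoe corner outer top [716. 243.]
shoe corner near [592. 215.]
shoe far corner [713. 221.]
tray free back corner [ 597. -132.]
tray free front [485. -94.]
tray near front [568. 163.]
traynear front z1 [562. 140.]
tray near back [679. 108.]
lev3 ball [516. -60.]
lev2 [533.  -8.]
lev1 [551.  41.]
lev0 [570. 104.]
ring base [670. -93.]
ring top [669. -92.]
ring top2 [671. -82.]
cupA top [615.  42.]
cupB top [573. -85.]
cupA [623.  64.]
cupB [581. -67.]
timer [ 608. -239.]
sleeve [385.  87.]
sleeve [393. 112.]
big ring [449. 268.]
shaker [ 425. -213.]
bottle [623. 313.]
green [ 715. -226.]
pink [ 802. -209.]
```

Call:
step_arm([
  [[0,0,-0.02],[0,0,-0.0955]],
  [[0,0,-0.02],[0,0,-0.0955]],
  [[0,0,-0.02],[0,0,-0.0955]],
  [[0,0,-0.02],[0,0,-0.0955]],
  [[-0.0185,-0.031,0],[0,0,0]],
  [[-0.0185,-0.031,0],[0,0,0]],
  [[-0.0185,-0.031,0],[0,0,0]],
  [[-0.0185,-0.031,0],[0,0,0]],
  [[-0.0185,-0.031,0],[0,0,0]],
  [[-0.0185,-0.031,0],[0,0,0]],
  [[-0.0185,-0.031,0],[0,0,0]],
  [[-0.0185,-0.031,0],[0,0,0]],
], jaw=0.085)

```text
t: 1.15
eef_pos: [0.3531, 0.2611, 0.3112]
tcp_rot: [0.002, -3.142, 0.0]
contact_force: [0.8, -0.8, 0.0]
opening: 0.998
finger_force: 0.0
```

Call:
step_arm([
  [[-0.0185,-0.031,0],[0,0,0]],
  [[-0.0185,-0.031,0],[0,0,0]],
  [[-0.0185,-0.031,0],[0,0,0]],
  [[-0.0185,-0.031,0],[0,0,0]],
  [[-0.0185,-0.031,0],[0,0,0]],
  [[-0.0185,-0.031,0],[0,0,0]],
  [[-0.0185,-0.031,0],[0,0,0]],
  [[-0.0185,-0.031,0],[0,0,0]],
  [[0,0,0],[0,0,0]],
  [[0,0,0],[0,0,0]],
])

```text
t: 1.98
eef_pos: [0.5014, 0.0134, 0.3104]
tcp_rot: [-0.003, -3.14, 0.0]
contact_force: [-1.0, 0.6, -0.0]
opening: 0.995
finger_force: 0.0
```

```bash
cat >> h.py <<'E'
def snap(name):
    from plant import arm,cams
    import cv2
    s=arm.sense();c=cams.camera("wrist");cv2.imwrite(f"pics/{name}.png",c["image"])
    T=np.eye(4);T[:3,:3]=R.from_rotvec(s["tcp_rot"]).as_matrix();T[:3,3]=s["eef_pos"]
    np.savez(f"{name}.npz",K=c["camera_matrix"],T=T@c["tool_from_camera"],im=c["image"])
    print(s["t"],np.round(s["eef_pos"],4),np.round(T[:3,:3],3).tolist())
def load(n): V[n]=np.load(f"{n}.npz")
E
python3 -c "
from h import *
snap('w1')
import cv2;cv2.imwrite('pics/w1b.png',cv2.resize(cv2.imread('pics/w1.png'),(800,600),interpolation=cv2.INTER_CUBIC))"
```

```text
1.9833 [0.5014 0.0134 0.3104] [[-1.0, 0.002, -0.002], [0.002, 1.0, -0.0], [0.002, -0.0, -1.0]]
```

View pics/w1b.png

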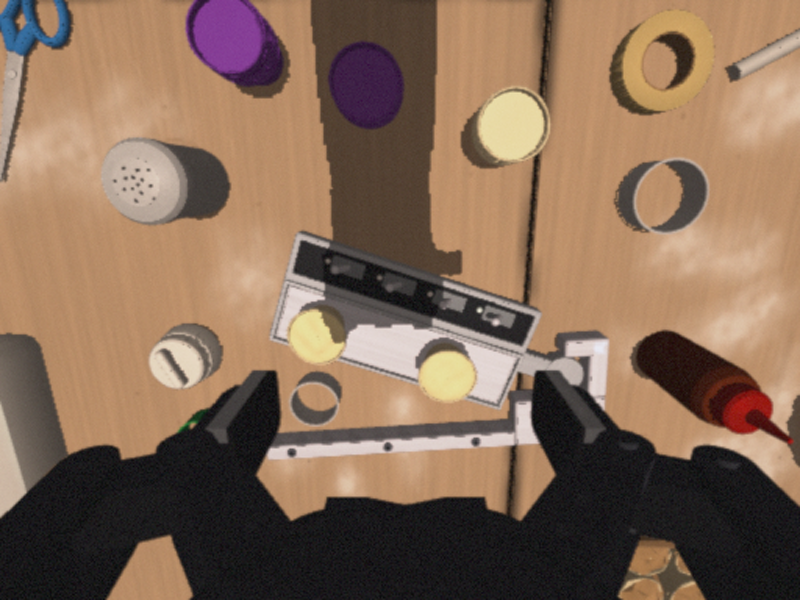

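The wrist view shows the whole scene from above. The tray's front corners are at (300,233) and (540,310), its back free corner at (272,340), the small ring at (316,400) and the rail along y≈440.

```bash
python3 - <<'E'
from h import *
load("w1")
P=lambda u,v,z:ray("w1",(u+.5)/1.5625-.5,(v+.5)/1.5625-.5,z)[:2]*1e3
for l,u,v,z in [("free front",300,233,.022),("near front",540,310,.022),("free back",272,340,.028),("near back",502,407,.028),
("railfront L",281,437,.03),("railfront R",512,422,.03),("shoe end front",606,333,.03),("shoe end back",604,405,.03),("nose",567,374,.022),
("ring top",316,398,.031),("shaker",143,180,.106),("timer",180,365,.055),("sleeve",512,125,.086),("bigring",671,195,.036),
("cupA",447,376,.066),("cupB",317,336,.067),("lev3",328,261,.05),("lev2",379,279,.05),("lev1",433,298,.05),("lev0",483,313,.05)]:
    print(l,np.round(P(u,v,z)))
E
```

```text
free front [484. -91.]
near front [566. 156.]
free back [ 596. -127.]
near back [676. 121.]
railfront L [ 713. -127.]
railfront R [694. 133.]
shoe end front [589. 225.]
shoe end back [673. 233.]
nose [639. 192.]
ring top [663. -84.]
shaker [ 433. -190.]
timer [ 613. -214.]
sleeve [391. 100.]
bigring [448. 266.]
cupA [620.  55.]
cupB [577. -71.]
lev3 [507. -60.]
lev2 [525. -11.]
lev1 [544.  41.]
lev0 [560.  91.]
```

Call:
step_arm([
  [[0,0,0],[0,0,0.1075]],
  [[0,0,0],[0,0,0.1075]],
  [[0,0,0],[0,0,0.1075]],
  [[-0.01,-0.031,0.03],[0,0,0]],
  [[-0.01,-0.031,0.03],[0,0,0]],
  [[-0.01,-0.031,0.03],[0,0,0]],
  [[0,0,0.026],[0,0,0]],
  [[0,0,0.026],[0,0,0]],
  [[0,0,0.026],[0,0,0]],
  [[0,0,0.026],[0,0,0]],
  [[0,0,0.026],[0,0,0]],
  [[0,0,0.026],[0,0,0]],
], jaw=0)

```text
t: 3.03
eef_pos: [0.4998, -0.0756, 0.0698]
tcp_rot: [0.5, 3.101, 0.0]
contact_force: [0.3, -0.5, 0.6]
opening: 0.002
finger_force: 0.0
```

Call:
step_arm([
  [[0,0,0],[0,0,0]],
  [[0,0,0],[0,0,0]],
])

```text
t: 3.2
eef_pos: [0.4992, -0.0758, 0.0703]
tcp_rot: [-0.5, -3.1, -0.0]
contact_force: [0.3, 0.6, 0.4]
opening: -0.003
finger_force: 0.0
```

```bash
python3 -c "
from h import *
snap('w2')
import cv2;a=cv2.imread('pics/w2.png');from plant import cams
c=cams.camera('side')['image'][120:240,190:310]
cv2.imwrite('pics/w2b.png',np.hstack([cv2.resize(a,(512,384)),cv2.resize(c,(288,384))]))"
```

```text
3.2 [ 0.4992 -0.0758  0.0703] [[-0.949, 0.314, -0.002], [0.314, 0.949, 0.0], [0.002, -0.0, -1.0]]
```

View pics/w2b.png

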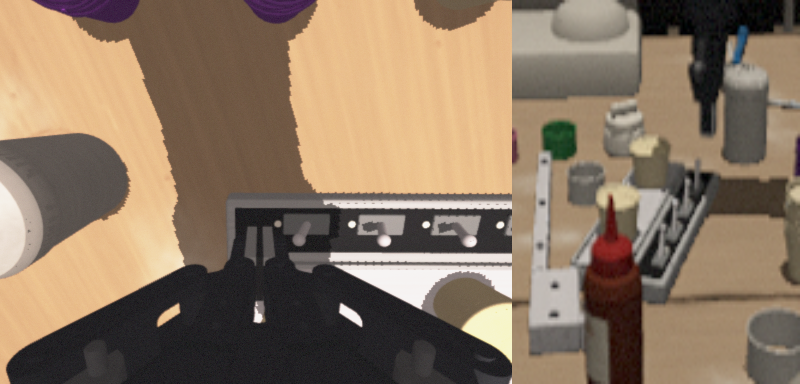

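The wrist view shows the fingertips at the free end of the lever row, with balls at (299,241), (384,241) and (470,241). The row runs parallel to tool y.

```bash
python3 - <<'E'
from h import *
load("w2")
p=np.array([.4992,-.0758,.0703]);A=R.from_rotvec([-.5,-3.1,0]).as_matrix()
for u,v,z in [(299,241,.0504),(384,241,.0504),(470,241,.0504),(229,198,.022),(229,250,.022),(470,196,.022)]:
    w=ray("w2",u,v,z); print(np.round(w*1e3),np.round(A.T@(w-p)*1e3))
E
```

```text
[517. -54.  50.] [-10.  27.  20.]
[534.  -1.  50.] [-10.  82.  20.]
[552.  52.  50.] [-10. 138.  20.]
[482. -92.  22.] [ 11. -21.  48.]
[ 522. -107.   22.] [-31. -22.  48.]
[536.  74.  22.] [ 12. 154.  48.]
```

Call:
step_arm([
  [[-0.01,0,0],[0,0,0]],
  [[0,0,0.013],[0,0,0]],
  [[0,0,0.0125],[0,0,0]],
  [[0,0,0],[0,0,0]],
  [[0,0.012,0],[0,0,0]],
  [[0,0.012,0],[0,0,0]],
  [[0,0.012,0],[0,0,0]],
  [[0,0.012,0],[0,0,0]],
  [[0,0.012,0],[0,0,0]],
  [[0,0.012,0],[0,0,0]],
  [[0,0.012,0],[0,0,0]],
  [[0,0.012,0],[0,0,0]],
])

```text
t: 4.3
eef_pos: [0.5403, 0.0123, 0.0451]
tcp_rot: [0.502, 3.101, 0.0]
contact_force: [0.8, 1.0, -0.8]
opening: -0.003
finger_force: 0.1
```

Call:
step_arm([
  [[0,0.012,0],[0,0,0]],
  [[0,0.012,0],[0,0,0]],
  [[0,0.012,0],[0,0,0]],
  [[0,0.012,0],[0,0,0]],
  [[0,0.012,0],[0,0,0]],
  [[0,0.012,0],[0,0,0]],
  [[0,0.012,0],[0,0,0]],
  [[0,0.012,0],[0,0,0]],
  [[0,0,0],[0,0,0]],
  [[0,0,-0.03],[0,0,0]],
  [[0,0,-0.04],[0,0,0]],
  [[0,0,-0.04],[0,0,0]],
])

```text
t: 5.3
eef_pos: [0.5693, 0.1019, 0.1554]
tcp_rot: [-0.502, -3.099, 0.002]
contact_force: [1.5, 0.2, 0.4]
opening: -0.002
finger_force: 0.0
```

Call:
step_arm([
  [[0,-0.038,-0.02],[0,0,0]],
  [[0,-0.038,-0.02],[0,0,0]],
  [[0,-0.038,0],[0,0,0]],
  [[0,-0.038,0],[0,0,0]],
  [[0,0,0],[0,0,-0.1075]],
  [[0,0,0],[0,0,-0.1075]],
  [[0,0,0],[0,0,-0.1075]],
  [[0,0,0],[0,0,0]],
], jaw=0.085)

```text
t: 5.97
eef_pos: [0.5229, -0.0406, 0.1941]
tcp_rot: [-0.008, 3.141, -0.0]
contact_force: [0.3, -0.2, -1.4]
opening: 0.994
finger_force: 0.0
```

```bash
python3 -c "
from h import *
snap('w3')
import cv2;a=cv2.imread('pics/w3.png')
cv2.imwrite('pics/w3b.png',cv2.resize(a,(800,600),interpolation=cv2.INTER_CUBIC))"
```

```text
5.9667 [ 0.5229 -0.0406  0.1941] [[-1.0, -0.005, 0.0], [-0.005, 1.0, -0.0], [-0.0, -0.0, -1.0]]
```

View pics/w3b.png

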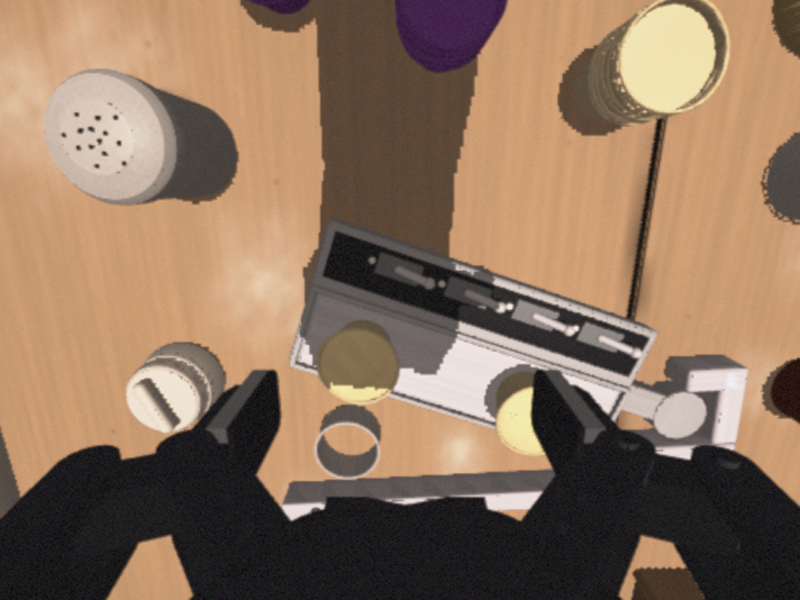

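All four levers now lean toward the nose, with their ball ends on the nose side. The ring's top rim centre is at (348,449), with the rail front behind it at y≈485–503.

```bash
python3 - <<'E'
from h import *
load("w3")
P=lambda u,v,z:np.round(ray("w3",(u+.5)/1.5625-.5,(v+.5)/1.5625-.5,z)*1e3)[:2]
for l,u,v,z in [("ring",348,449,.031),("ringL",315,449,.031),("ringR",381,449,.031),("rail top L",288,503,.03),("rail top R",540,488,.03),("rail bot L",288,484,0),("railbotR",540,472,0),("back free",292,365,.028),("shaker",108,137,.106),("timer",158,405,.055),("cupB",358,372,.067),("shoe end front",745,368,.03),("shoeendback",737,445,.03),("nose",680,415,.022)]:
    print(l,P(u,v,z))
E
```

```text
ring [668. -86.]
ringL [ 669. -114.]
ringR [668. -59.]
rail top L [ 723. -140.]
rail top R [707.  76.]
rail bot L [ 728. -148.]
railbotR [714.  86.]
back free [ 595. -128.]
shaker [ 434. -190.]
timer [ 615. -221.]
cupB [582. -72.]
shoe end front [595. 225.]
shoeendback [664. 234.]
nose [641. 188.]
```

Call:
step_arm([
  [[-0.03625,-0.0116,0],[0,0,0]],
  [[-0.03625,-0.0116,0],[0,0,0]],
  [[-0.03625,-0.0116,0],[0,0,0]],
  [[-0.03625,-0.0116,0],[0,0,0]],
  [[0,0,0.03],[0,0,0]],
  [[0,0,0.03],[0,0,0]],
  [[0,0,0.03],[0,0,0]],
  [[0,0,0.03],[0,0,0]],
  [[0,0,0.025],[0,0,0]],
  [[0,0,0.025],[0,0,0]],
  [[0,0,0],[0,0,0]],
  [[0,0,0],[0,0,0]],
], jaw=0.085, squeeze=25)

```text
t: 7.02
eef_pos: [0.6671, -0.086, 0.0229]
tcp_rot: [-0.002, -3.139, -0.001]
contact_force: [0.3, -0.6, 1.0]
opening: 0.996
finger_force: 0.0
```

Call:
step_arm([
  [[0,0,0.01],[0,0,0]],
  [[0,0,0.009],[0,0,0]],
  [[0,0,0],[0,0,0]],
])

```text
t: 7.27
eef_pos: [0.6678, -0.0862, 0.004]
tcp_rot: [0.001, -3.141, -0.0]
contact_force: [-0.5, 0.4, -0.1]
opening: 0.998
finger_force: 0.0
```

Call:
step_arm([
  [[0,0,0],[0,0,0]],
  [[0,0,0],[0,0,0]],
  [[0,0,0],[0,0,0]],
  [[0,0,0],[0,0,0]],
  [[0,0,0],[0,0,0]],
  [[0,0,0],[0,0,0]],
  [[0,0,0],[0,0,0]],
  [[0,0,0],[0,0,0]],
], jaw=0.04)

```text
t: 7.93
eef_pos: [0.6686, -0.0863, 0.006]
tcp_rot: [-0.002, 3.14, -0.0]
contact_force: [-1.9, 0.2, 6.4]
opening: 0.62
finger_force: 26.7
```

Call:
step_arm([
  [[0,0,-0.01],[0,0,0]],
  [[0,0,-0.03],[0,0,0]],
  [[0,0,-0.035],[0,0,0]],
  [[0,0,-0.035],[0,0,0]],
  [[0.02,-0.0243,-0.03],[0,0,0]],
  [[0.02,-0.0243,0],[0,0,0]],
  [[0.02,-0.0243,0],[0,0,0]],
  [[0.02,-0.0243,0],[0,0,0]],
  [[0.02,-0.0243,0],[0,0,0]],
  [[0.02,-0.0243,0],[0,0,0]],
  [[0.02,-0.0243,0],[0,0,0]],
  [[0.02,-0.0243,0],[0,0,0]],
])

```text
t: 8.93
eef_pos: [0.5079, -0.2808, 0.1443]
tcp_rot: [-0.002, 3.141, -0.0]
contact_force: [0.8, -0.1, 0.5]
opening: 0.619
finger_force: 26.5
```

Call:
step_arm([
  [[0,0,0.03],[0,0,0]],
  [[0,0,0.03],[0,0,0]],
  [[0,0,0.03],[0,0,0]],
  [[0,0,0.025],[0,0,0]],
  [[0,0,0],[0,0,0]],
  [[0,0,0],[0,0,0]],
])

```text
t: 9.43
eef_pos: [0.5084, -0.2795, 0.0284]
tcp_rot: [0.002, -3.14, -0.002]
contact_force: [0.1, -0.4, -0.3]
opening: 0.62
finger_force: 26.6
```

Call:
step_arm([
  [[0,0,0.01],[0,0,0]],
  [[0,0,0.006],[0,0,0]],
  [[0,0,0.004],[0,0,0]],
  [[0,0,0.002],[0,0,0]],
  [[0,0,0],[0,0,0]],
])

```text
t: 9.85
eef_pos: [0.5091, -0.2798, 0.0066]
tcp_rot: [0.002, -3.141, -0.0]
contact_force: [0.3, 0.4, -0.5]
opening: 0.623
finger_force: 26.6
```

Call:
step_arm([
  [[0,0,0],[0,0,0]],
  [[0,0,0],[0,0,0]],
  [[0,0,0],[0,0,0]],
  [[0,0,0],[0,0,0]],
  [[0,0,0],[0,0,0]],
  [[0,0,-0.01],[0,0,0]],
  [[0,0,-0.03],[0,0,0]],
  [[0,0,-0.035],[0,0,0]],
  [[0,0,-0.035],[0,0,0]],
  [[0,0,-0.035],[0,0,0]],
  [[0,0,0],[0,0,0]],
], jaw=0.078)

```text
t: 10.77
eef_pos: [0.5112, -0.281, 0.1603]
tcp_rot: [-0.002, 3.132, -0.008]
contact_force: [0.4, -0.3, 0.9]
opening: 0.916
finger_force: 0.0
```

Call:
step_arm([
  [[0.0063,0.0319,0],[0,0,0]],
  [[0.0063,0.0319,0],[0,0,0]],
  [[0.0063,0.0319,0],[0,0,0]],
  [[0.0063,0.0319,0],[0,0,0]],
  [[0.0063,0.0319,0],[0,0,0]],
  [[0.0063,0.0319,0],[0,0,0]],
  [[0.0063,0.0319,0],[0,0,0]],
  [[0,0,0],[0,0,0.1075]],
  [[0,0,0],[0,0,0.1075]],
  [[0,0,0],[0,0,0.1075]],
  [[0,0,0],[0,0,0]],
], jaw=0)

```text
t: 11.68
eef_pos: [0.4648, -0.0563, 0.1524]
tcp_rot: [0.509, 3.099, -0.0]
contact_force: [0.1, 0.9, -0.7]
opening: -0.001
finger_force: 0.0
```

```bash
python3 - <<'E'
from h import *
import cv2
load("w1")
P=lambda u,v,z:np.round(ray("w1",(u+.5)/1.5625-.5,(v+.5)/1.5625-.5,z)*1e3)[:2]
print(P(366,85,.086),P(228,40,.086))
snap('w4');from plant import cams
a=cv2.imread('pics/w4.png');c=cams.camera('scene')['image'][150:250,200:360]
cv2.imwrite('pics/w4b.png',np.vstack([a,cv2.resize(c,(512,216))[:216]]))
E
```

```text
[362. -16.] [ 331. -120.]
11.6833 [ 0.4648 -0.0563  0.1524] [[-0.947, 0.32, 0.001], [0.32, 0.947, -0.0], [-0.001, 0.0, -1.0]]
```

View pics/w4b.png

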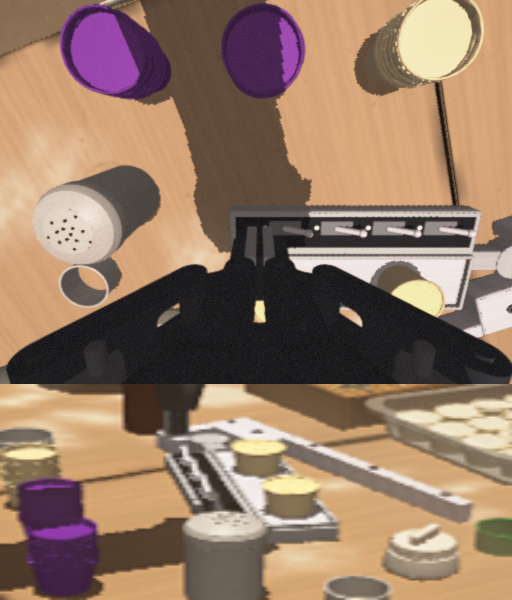

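Ring cutter stands upright at about (85,285) in the wrist view. The levers are all off, and the tray's front edge is ahead of the shut fingers. Next I lower the tool and push.

Call:
step_arm([
  [[0,0,0.029],[0,0,0]],
  [[0,0,0.029],[0,0,0]],
  [[0,0,0.029],[0,0,0]],
  [[0,0,0.029],[0,0,0]],
  [[0,0,0.028],[0,0,0]],
  [[0,0,0],[0,0,0]],
  [[-0.005,0,0],[0,0,0]],
  [[-0.005,0,0],[0,0,0]],
  [[-0.003,0,0],[0,0,0]],
  [[-0.003,0,0],[0,0,0]],
  [[-0.003,0,0],[0,0,0]],
  [[0,0,0],[0,0,0]],
])

```text
t: 12.78
eef_pos: [0.4836, -0.0628, 0.0084]
tcp_rot: [0.502, 3.1, 0.0]
contact_force: [-0.1, -0.0, -0.1]
opening: 0.002
finger_force: 0.0
```

Call:
step_arm([
  [[-0.004,-0.001,0],[0,0,-0.014]],
  [[-0.004,-0.001,0],[0,0,-0.014]],
  [[-0.004,-0.001,0],[0,0,-0.014]],
  [[-0.004,-0.001,0],[0,0,-0.014]],
  [[-0.004,-0.001,0],[0,0,-0.014]],
  [[-0.004,-0.001,0],[0,0,-0.014]],
  [[-0.004,-0.001,0],[0,0,-0.014]],
  [[-0.004,-0.001,0],[0,0,-0.014]],
  [[-0.004,-0.001,0],[0,0,-0.014]],
  [[-0.004,-0.001,0],[0,0,-0.014]],
  [[-0.004,-0.001,0],[0,0,-0.014]],
  [[-0.004,-0.001,0],[0,0,-0.014]],
])

```text
t: 13.78
eef_pos: [0.5264, -0.086, 0.0075]
tcp_rot: [-0.238, -3.132, 0.0]
contact_force: [-4.9, 2.0, 2.2]
opening: 0.001
finger_force: 2.9
```

```bash
python3 - <<'E'
import cv2,numpy as np
from plant import cams
a=cams.camera('scene')['image'][155:255,220:370];b=cams.camera('side')['image'][130:240,180:300]
np.save('side_t.npy',b)
cv2.imwrite('pics/p1.png',np.hstack([cv2.resize(a,(480,320),interpolation=2),cv2.resize(b,(320,320),interpolation=2)]))
E
```

```text
(no output)
```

View pics/p1.png

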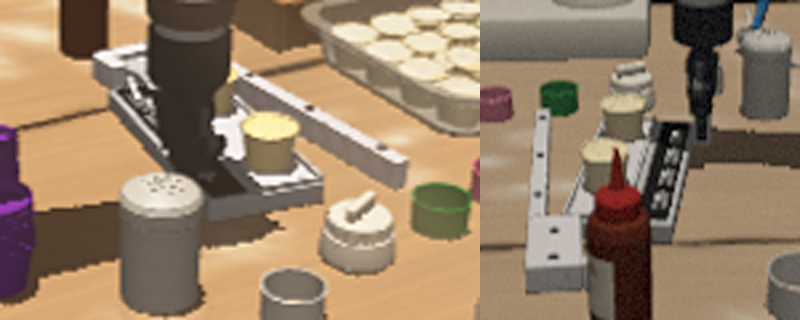

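The tray is turning about its nose, both cups stand, and the levers stay off. I keep pushing.

Call:
step_arm([
  [[-0.004,-0.001,0],[0,0,-0.014]],
  [[-0.004,-0.001,0],[0,0,-0.014]],
  [[-0.004,-0.001,0],[0,0,-0.014]],
  [[-0.004,-0.001,0],[0,0,-0.014]],
  [[-0.004,-0.001,0],[0,0,-0.014]],
  [[-0.004,-0.001,0],[0,0,-0.014]],
  [[-0.004,-0.001,0],[0,0,-0.014]],
  [[-0.004,-0.001,0],[0,0,-0.014]],
  [[-0.004,-0.001,0],[0,0,-0.014]],
  [[-0.004,-0.001,0],[0,0,-0.014]],
  [[-0.004,-0.001,0],[0,0,-0.014]],
  [[-0.004,-0.001,0],[0,0,-0.014]],
])

```text
t: 14.88
eef_pos: [0.5726, -0.1026, 0.0071]
tcp_rot: [0.023, -3.139, 0.003]
contact_force: [-6.0, -4.9, -0.1]
opening: 0.0
finger_force: 2.9
```

Call:
step_arm([
  [[-0.002,0,0],[0,0,-0.007]],
  [[-0.002,0,0],[0,0,-0.007]],
  [[-0.002,0,0],[0,0,-0.007]],
  [[-0.002,0,0],[0,0,-0.007]],
])

```text
t: 15.22
eef_pos: [0.5806, -0.1023, 0.0071]
tcp_rot: [0.066, -3.139, 0.003]
contact_force: [-4.4, -3.8, 0.1]
opening: 0.0
finger_force: 2.7
```

Call:
step_arm([
  [[-0.0015,0,0],[0,0,-0.007]],
  [[-0.0015,0,0],[0,0,-0.007]],
  [[-0.001,0,0],[0,0,-0.007]],
  [[-0.001,0,0],[0,0,-0.007]],
])

```text
t: 15.55
eef_pos: [0.5856, -0.1022, 0.0072]
tcp_rot: [0.11, -3.138, 0.003]
contact_force: [-5.0, -4.4, 0.3]
opening: 0.003
finger_force: 3.1
```

Call:
step_arm([
  [[-0.001,0,0],[0,0,0]],
  [[-0.001,0,0],[0,0,0]],
  [[-0.001,0,0],[0,0,0]],
])

```text
t: 15.8
eef_pos: [0.5883, -0.1021, 0.0071]
tcp_rot: [0.109, -3.137, 0.004]
contact_force: [-7.3, -5.7, -0.0]
opening: -0.005
finger_force: 3.5
```

Call:
step_arm([
  [[-0.001,0,0],[0,0,0]],
  [[-0.001,0,0],[0,0,0]],
])

```text
t: 15.97
eef_pos: [0.5902, -0.102, 0.0071]
tcp_rot: [0.109, -3.137, 0.004]
contact_force: [-12.1, -5.0, 1.5]
opening: -0.001
finger_force: 6.5
```

Call:
step_arm([
  [[-0.001,0,0],[0,0,0]],
  [[-0.001,0,0],[0,0,0]],
])

```text
t: 16.13
eef_pos: [0.5903, -0.102, 0.007]
tcp_rot: [0.109, -3.133, 0.004]
contact_force: [-20.5, -5.6, 9.2]
opening: 0.002
finger_force: 11.0
```

Call:
step_arm([
  [[-0.001,0,0],[0,0,0]],
  [[-0.001,0,0],[0,0,0]],
])

```text
t: 16.3
eef_pos: [0.5903, -0.102, 0.007]
tcp_rot: [0.108, -3.129, 0.004]
contact_force: [-31.7, -7.0, 15.4]
opening: -0.0
finger_force: 16.4
```

Call:
step_arm([
  [[0.004,0,0],[0,0,0]],
  [[0.012,0,0],[0,0,0]],
  [[0,0.032,0],[0,0,0]],
  [[0,0.032,0],[0,0,0]],
  [[0,0.032,0],[0,0,0]],
  [[0,0.032,0],[0,0,0]],
  [[0,0.032,0],[0,0,0]],
  [[-0.004,0,0],[0,0,0]],
  [[-0.004,0,0],[0,0,0]],
  [[0,0,0],[0,0,0]],
])

```text
t: 17.13
eef_pos: [0.5769, 0.0586, 0.0078]
tcp_rot: [-0.112, 3.139, -0.0]
contact_force: [0.4, -1.1, -0.7]
opening: 0.0
finger_force: 0.0
```

```bash
python3 - <<'E'
from h import *
import cv2
from plant import cams
for n,(y,x) in {"scene":((155,240),(235,365)),"side":((140,235),(190,270))}.items():
    c=cams.camera(n);cv2.imwrite(f"pics/{n}f.png",c["image"])
a=cv2.imread("pics/scenef.png")[160:245,235:365];b=cv2.imread("pics/sidef.png")[145:240,180:300]
cv2.imwrite("pics/f.png",np.vstack([cv2.resize(a,(520,340),interpolation=2),np.pad(cv2.resize(b,(328,260),interpolation=2),((0,0),(0,192),(0,0)))]))
from plant import arm
print(np.round(R.from_rotvec(arm.sense()["tcp_rot"]).as_matrix(),3).tolist(),arm.sense()["eef_pos"])
E
```

```text
[[-0.998, -0.07, 0.0], [-0.07, 0.998, -0.0], [-0.0, -0.0, -1.0]] [0.57640143 0.05773145 0.00760585]
```

View pics/f.png

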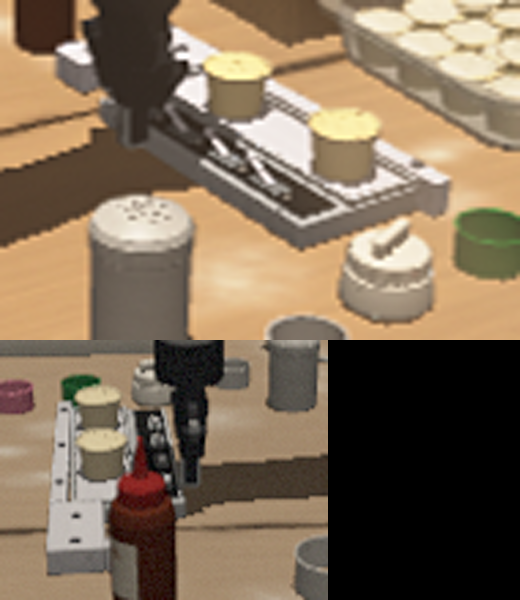

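The tray lies along the rail with the cups up and the levers off. Now I press nearer the nose to seat the near end.

Call:
step_arm([
  [[-0.001,0,0],[0,0,0]],
  [[-0.001,0,0],[0,0,0]],
])

```text
t: 17.4
eef_pos: [0.5774, 0.0578, 0.0075]
tcp_rot: [0.109, -3.138, 0.001]
contact_force: [-8.0, -1.7, 5.7]
opening: -0.001
finger_force: 3.8
```

Call:
step_arm([
  [[-0.001,0,0],[0,0,0]],
  [[-0.001,0,0],[0,0,0]],
])

```text
t: 17.57
eef_pos: [0.5788, 0.0582, 0.0075]
tcp_rot: [0.109, -3.137, -0.0]
contact_force: [-7.9, 0.5, 4.9]
opening: -0.001
finger_force: 3.9
```

Call:
step_arm([
  [[-0.001,0,0],[0,0,0]],
  [[-0.001,0,0],[0,0,0]],
])

```text
t: 17.73
eef_pos: [0.5801, 0.0587, 0.0075]
tcp_rot: [0.11, -3.136, -0.001]
contact_force: [-14.4, 1.0, 9.6]
opening: -0.003
finger_force: 7.3
```

Call:
step_arm([
  [[-0.001,0,0],[0,0,0]],
  [[-0.001,0,0],[0,0,0]],
])

```text
t: 17.9
eef_pos: [0.5802, 0.0587, 0.0075]
tcp_rot: [0.11, -3.132, -0.001]
contact_force: [-25.4, -0.3, 16.8]
opening: -0.002
finger_force: 12.9
```

Call:
step_arm([
  [[-0.001,0,0],[0,0,0]],
  [[0,0,0],[0,0,0]],
])

```text
t: 18.07
eef_pos: [0.5802, 0.0587, 0.0075]
tcp_rot: [0.11, -3.13, -0.0]
contact_force: [-26.8, 0.3, 18.0]
opening: -0.001
finger_force: 13.5
```

Call:
step_arm([
  [[0.004,0,0],[0,0,0]],
  [[0.01,0,0],[0,0,0]],
  [[0,-0.032,0],[0,0,0]],
  [[0,-0.032,0],[0,0,0]],
  [[0,-0.032,0],[0,0,0]],
  [[0,-0.032,0],[0,0,0]],
  [[0,-0.032,0],[0,0,0]],
  [[-0.004,0,0],[0,0,0]],
  [[-0.003,0,0],[0,0,0]],
  [[0,0,0],[0,0,0]],
])

```text
t: 18.9
eef_pos: [0.5897, -0.1011, 0.0076]
tcp_rot: [-0.109, 3.139, 0.0]
contact_force: [-0.3, 0.8, -0.5]
opening: -0.0
finger_force: 0.0
```

Call:
step_arm([
  [[-0.001,0,0],[0,0,0]],
  [[-0.001,0,0],[0,0,0]],
])

```text
t: 19.07
eef_pos: [0.5906, -0.0999, 0.0075]
tcp_rot: [0.112, -3.138, 0.0]
contact_force: [-7.2, -1.8, 3.6]
opening: 0.002
finger_force: 3.8
```

Call:
step_arm([
  [[-0.001,0,0],[0,0,0]],
  [[-0.001,0,0],[0,0,0]],
])

```text
t: 19.23
eef_pos: [0.5907, -0.0999, 0.0075]
tcp_rot: [0.112, -3.134, 0.001]
contact_force: [-18.4, -2.6, 10.8]
opening: -0.005
finger_force: 9.4
```

Call:
step_arm([
  [[-0.001,0,0],[0,0,0]],
  [[0,0,0],[0,0,0]],
])

```text
t: 19.4
eef_pos: [0.5907, -0.0999, 0.0075]
tcp_rot: [0.112, -3.132, 0.001]
contact_force: [-19.1, -3.6, 12.4]
opening: 0.001
finger_force: 10.0
```

Call:
step_arm([
  [[0.003,0,0],[0,0,0]],
  [[0.01,0,0],[0,0,0]],
  [[0.015,0,0],[0,0,0]],
  [[0,0,-0.03],[0,0,0]],
  [[0,0,-0.035],[0,0,0]],
  [[0,0,-0.035],[0,0,0]],
  [[0,0,-0.035],[0,0,0]],
  [[0,0,-0.03],[0,0,0]],
  [[0,0,0],[0,0,0]],
  [[0,0,0],[0,0,0]],
])

```text
t: 20.23
eef_pos: [0.5674, -0.1018, 0.1748]
tcp_rot: [-0.113, 3.135, -0.001]
contact_force: [-1.0, -0.2, -0.3]
opening: -0.001
finger_force: 0.0
```

```bash
python3 - <<'E'
from plant import arm
s=arm.sense();print(s["t"],s["eef_pos"],s["contact_force"])
print(arm.hand_in())
E
```

```text
20.2333 [ 0.56742081 -0.10175198  0.17480206] [-0.97278913 -0.23025162 -0.28604699]
the job is handed in; nothing more can be done
None
```

I handed the job in at 20.2 s: all four levers are off, the small ring cutter stands upright clear of the tray's path, and the tray is flush on the rail by touch (no picture after the last presses), with both cups standing when last seen.

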